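# Rotate jar, beaker and basket to their right stations

### The arm

A 6-joint arm with a two-finger parallel gripper is mounted at the origin on the work surface. World frame = base frame: x ahead of the robot, y to its left, z up, the work surface at z = 0. Lengths are in m, angles in rad, forces in N, time in s.
With the tool pointing down it reaches from about 0.375 to 0.9 m from the base axis. Payload 3.1 kg.
Tool frame: the origin (TCP) lies at the very end of the fingers, on their centre line; the grasp point (between the pads) lies 19 mm behind it; z points along the fingers, y is the line along which they close (so a half turn about z gives the same grasp; the last joint's range is limited). The gripper opens to 85 mm and grips with 20 to 120 N. Pads are 22 mm wide; open, the fingers measure 114 mm over their backs; the gripper's body (76 mm by 85 mm) begins 54 mm behind the grasp point. The pads swing forward as they close: fully open they stand 13 mm farther back than shut.
Start: joints at [-1.341, 0.527, 1.433, -0, 1.181, -0.178], TCP at [0.248, -0.574, 0.231] pointing down, gripper open.
Joint ranges: [-3.08, 3.08], [-0.75, 2.2], [0.22, 2.44], [-1.43, 4.57], [0, 2.65], [-2.85, 2.85]. Speed limits (rad/s): [2.79, 2.79, 3.14, 3.14, 3.14, 3.14].

### API

Orientations are given as a 3x3 rotation matrix whose columns are the frame's x, y, z axes.
In Python, from rig import r gives the robot as it stands. The module is installed in compiled form; this text tells all that it offers.
- The arm moves only by the shell command python3 -m pendant 'ROWS'. ROWS is JSON, a list of rows, each a list of 7 numbers: the turn, a rotation vector about the world's x, y, z normalised to -1 to 1, where 1 is 30 degrees, then the shift along the world's x, y, z normalised to -1 to 1, where 1 is 0.5 m, then the closure, from 0 (fully open) to 1 (shut). In form: [[ax, ay, az, dx, dy, dz, jaw], ...]. A call has exactly 8 rows; each row shifts and turns the commanded pose from where the row before left it; what a row does not reach is not made up. A row lasts 1/10 s, in which the tool goes at most 50 mm and 8.59 degrees, less where a joint would pass 70% of its speed; a pose out of reach is approached as far as the arm can. A call with a number of a shift or a turn outside -1 to 1 is refused whole. A call with a gripper value outside its range is refused whole. The fingers move at their own pace and stop on an object; the grip force is fixed at half the most. Time passes only in rows, so rows that do not move let the fingers close, or fill a call up. It gives the time, the measured TCP pose, the force, the opening and the grip force at its end, in the units of the state.
- r.read_state(): the state, without advancing time (a new reading comes with each control period).
- r.capture(name): name is "scene" or "top" or "wrist"; returns a dict with "pixels" (384x512x3 uint8, red, green, blue), "fx", "fy", "cx", "cy" (pixels), "D" ([k1, k2, p1, p2, k3] as OpenCV has them; the pictures are not rectified), "camera_from_world" (4x4, takes a point from world to camera coordinates). Camera axes: x right, y down, z forward; pixel columns grow to the right and rows downward; lengths in m; the calibration is good to about 2 mm. A picture is of the moment at which its call begins. There is no depth.
- r.sign_off(): hands the job in; it is judged then, once.
Trained networks look in a picture, given as the dict that the camera call returned (one of the last four; its "shot" number tells which), for a name from the list of things; names that differ only in an ending like _2 or _b are one class to them, and where a whole thing is asked for, a point or a joint stands for the part that bears it (a point fixed in the world has none). Each returns a list of dicts, best first, with "score" (0 to 1); they miss things now and then, are a little off and sometimes report something else, mostly with a low value. They report only what shows in the picture. A call takes as long as a camera call. They do not tell look-alikes from the thing itself.
- r.search_frame(picture, label): "point" ([x, y, z] in m, in the coordinates of the camera as it stood for that picture, good to about 4 mm: the middle of the surface that is visible of it).
- r.trace(picture, label): "mask" (384x512 bool, what is visible of it).
The state is a dict: "time_s": time; "joint_positions": joint angles; "joint_velocities": joint speeds; "effort": joint torques, N m; "tool_pos": TCP position; "tool_rot": TCP orientation; "force": force on the tool from outside, world axes, zero at the start; "torque": the same for the moment, N m; "gripper_width": opening from 0.0 (shut) to 1.0 (fully open); "finger_force": force on a finger pad.
Only numpy, scipy, OpenCV 4.12 (cv2) and the standard library are available. Lean on these libraries where they do the work, as an engineer would, in place of code of your own. Each camera call takes 0.05 s, during which the arm holds its last target. There are 200 camera calls.

### The job

The three vessels on the washing bench stand on the wrong stations: put the brown jar on the scale's pan, the steel beaker on the stirrer's plate and the wire basket in the steel drip tray, each upright in the middle of its place. Each station has room for one only, so park one on the empty black rubber mat, near its middle, to free a place. Keep them upright, set them down without dropping them, put none of them on the bare bench, and leave the bottle, bowl and spatula where they are.

Things in the scene. Friction and masses are not known exactly. Their poses are not given: they have to be found in the camera images.
- jar: Closed brown glass jar with a black screw cap and a pale label; a round body 54 mm across and 56 mm high, cap 48 mm across from 60 to 78 mm. Grip the body 40 mm above its base. Origin at the middle of its underside, z up. About 0.2 kg. Starts on the stirrer.
- beaker: Open empty stainless steel beaker, a straight cylinder 56 mm across outside and 85 mm high, wall 3 mm. Can be gripped across its outside. Origin at the middle of its underside, z up. About 0.16 kg. Starts in the tray.
- basket: Square steel wire basket 76 x 76 mm, walls 42 mm high, white printed parts fixed inside. A flat carrying bar 12 mm wide, 10 mm thick crosses over its middle along its x axis, top 92 mm above the base, on 12 mm wide uprights at x = +-36 mm; grip the bar at mid-length across its width. Origin at the middle of its underside, z up. About 0.2 kg. Starts on the scale; may stand at any yaw.
- scale: Fixed bench scale: grey housing 150 x 115 mm, 30 mm high, with a round steel pan 100 mm across whose top is 40 mm above the bench, and a black display at its -x end. Origin on the bench plane under the centre of the pan (the housing reaches from x = -93 to +57 mm, y = +-58 mm). Place of the jar.
- stirrer: Fixed magnetic stirrer: white box 150 x 115 mm, 58 mm high, with a round white ceramic plate 104 mm across whose top is 66 mm above the bench, and a black front panel with two grey knobs at its -x end (they reach to x = -106 mm). Origin on the bench plane under the centre of the plate. Place of the beaker.
- tray: Fixed square stainless steel drip tray 130 x 130 mm with walls 3 mm thick and 16 mm high; its inner floor is 6 mm above the bench. Origin on the bench plane under its centre. Place of the basket.
- mat: Fixed black rubber mat 125 x 125 mm, 8 mm thick, empty at the start: the parking spot. Origin on the bench plane under its centre.
- bottle: Bystander: clear plastic water bottle with blue cap, 64 mm across, 150 mm high, standing beyond the stations. Origin at the middle of its underside. Leave it alone.
- bowl: Bystander: white ceramic bowl, 110 mm across, 45 mm high, beyond the stations. Origin at the middle of its underside. Leave it alone.
- spatula: Bystander: scraper spatula with steel blade and wooden handle, about 280 mm long, origin near its middle,, lying flat on the bench beyond the stations. Leave it alone.
Things that resemble listed ones, but are neither listed nor needed, are in the scene too. Leave any orange look-alike of the tray alone.

How it is judged:
By the outcome, as a careful person would: the job done as asked, in the order asked, and still so for the second after the job is handed in, with the robot touching nothing.
It also fails if it takes over 120 s, if anything falls off the work surface, if the arm or the gripper's body presses on something with over 40 N, if the wrist force passes 120 N, or if a joint passes its speed limit or range.

## Working session

There is one attempt and no reset: what is moved stays moved. The work goes in short steps, Python scripts to look and compute and a shell command to move; the robot and the scene stay as the last step left them, time stands still between calls to the robot, and variables do not carry over. Pictures are saved under pics/ and viewed, at most 14 in all, crops included, and the job is handed in when it is done.

```bash
mkdir -p pics; cat > h.py <<'E'
from rig import r
import numpy as np, cv2, json
def save(p,n,crop=None,s=1):
    im=p["pixels"][:,:,::-1].copy()
    if crop: a,b,c,d=crop; im=im[b:d,a:c]
    if s!=1: im=cv2.resize(im,None,fx=s,fy=s,interpolation=cv2.INTER_CUBIC)
    cv2.imwrite("pics/"+n+".png",im)
def K(p): return np.array([[p["fx"],0,p["cx"]],[0,p["fy"],p["cy"]],[0,0,1.]])
def proj(p,X):
    T=np.array(p["camera_from_world"]); rv=cv2.Rodrigues(T[:3,:3])[0]
    return cv2.projectPoints(np.atleast_2d(np.array(X,float)),rv,T[:3,3],K(p),np.array(p["D"],float))[0][:,0]
def ray(p,uv):
    T=np.array(p["camera_from_world"]); n=cv2.undistortPoints(np.array([[uv]],float),K(p),np.array(p["D"],float))[0,0]
    d=T[:3,:3].T@np.array([n[0],n[1],1]); return -T[:3,:3].T@T[:3,3], d/np.linalg.norm(d)
def atz(p,uv,z):
    o,d=ray(p,uv); return o+d*(z-o[2])/d[2]
def tri(obs):
    A=np.zeros((3,3));b=np.zeros(3)
    for p,uv in obs:
        o,d=ray(p,uv);M=np.eye(3)-np.outer(d,d);A+=M;b+=M@o
    return np.linalg.solve(A,b)
def world(p,c):
    T=np.array(p["camera_from_world"]); return T[:3,:3].T@(np.array(c)-T[:3,3])
E
python3 - <<'E'
from h import *
np.set_printoptions(precision=4,suppress=True)
for c in ("scene","top"):
    p=r.capture(c); save(p,c+"0",s=1.5); print(c,ray(p,(256,192)))
    for l in "jar beaker basket scale stirrer tray mat bottle bowl spatula".split():
        for d in r.search_frame(p,l)[:3]:
            w=world(p,d["point"]); print(l,round(d["score"],2),w,proj(p,w)[0].round())
s=r.read_state();print(s["tool_pos"],s["tool_rot"],s["time_s"])
E
```

```text
scene (array([ 1.0601, -0.6323,  1.0086]), array([-0.4374,  0.4517, -0.7776]))
jar 0.62 [0.5848 0.0902 0.1283] [315. 155.]
beaker 0.85 [ 0.4998 -0.3233  0.0573] [182. 238.]
beaker 0.69 [ 0.5553 -0.1094  0.0075] [256. 215.]
beaker 0.28 [0.7189 0.2206 0.086 ] [378. 167.]
basket 0.82 [0.4959 0.3105 0.0633] [336. 120.]
scale 0.58 [0.4952 0.2888 0.0334] [330. 130.]
stirrer 0.98 [0.5864 0.0651 0.0565] [306. 177.]
stirrer 0.26 [0.4944 0.3119 0.066 ] [336. 119.]
tray 0.78 [ 0.5173 -0.3396  0.0043] [184. 257.]
tray 0.7 [ 0.3705 -0.1368  0.0051] [206. 184.]
tray 0.58 [ 0.527  -0.5279  0.0052] [125. 306.]
mat 0.67 [ 0.5563 -0.1083  0.0047] [256. 215.]
bottle 0.56 [0.7217 0.2207 0.0814] [379. 168.]
bowl 0.78 [ 0.7609 -0.0334  0.0228] [330. 240.]
spatula 0.71 [ 0.656  -0.298  -0.0013] [231. 282.]
top (array([ 0.4536, -0.065 ,  1.2188]), array([ 0.0771, -0.0129, -0.9969]))
jar 0.82 [0.5691 0.1015 0.1441] [180. 176.]
beaker 0.85 [ 0.4903 -0.3346  0.0362] [352. 216.]
basket 0.98 [0.4836 0.3184 0.0612] [101. 210.]
basket 0.25 [0.4449 0.311  0.0304] [107. 226.]
scale 0.77 [0.4472 0.3105 0.0274] [107. 225.]
stirrer 0.69 [0.5465 0.0856 0.0604] [191. 189.]
tray 0.85 [ 0.2772 -0.3385  0.0029] [349. 295.]
tray 0.72 [ 0.3618 -0.1316 -0.0004] [273. 262.]
tray 0.6 [ 0.4976 -0.3121  0.0021] [341. 213.]
mat 0.92 [ 0.5544 -0.1077  0.0077] [266. 190.]
bottle 0.68 [0.6966 0.2294 0.0997] [135. 126.]
bowl 0.94 [ 0.7724 -0.0439  0.0192] [245. 108.]
bowl 0.29 [0.4834 0.3188 0.0608] [101. 211.]
spatula 0.94 [ 0.6499 -0.2959  0.0072] [337. 157.]
[ 0.2479 -0.5737  0.2313] [[ 0.918   0.3966 -0.    ]
 [ 0.3966 -0.918  -0.0001]
 [-0.      0.0001 -1.    ]] 1.1
```

View pics/scene0.png

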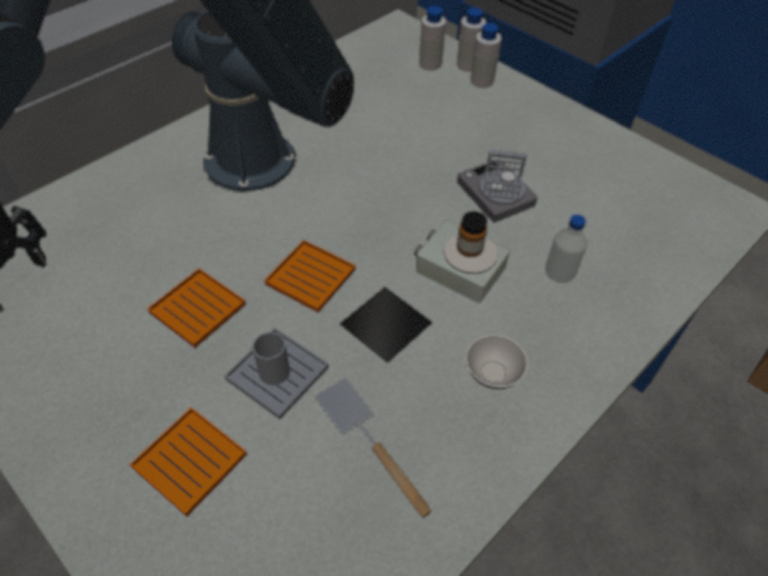

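View pics/top0.png

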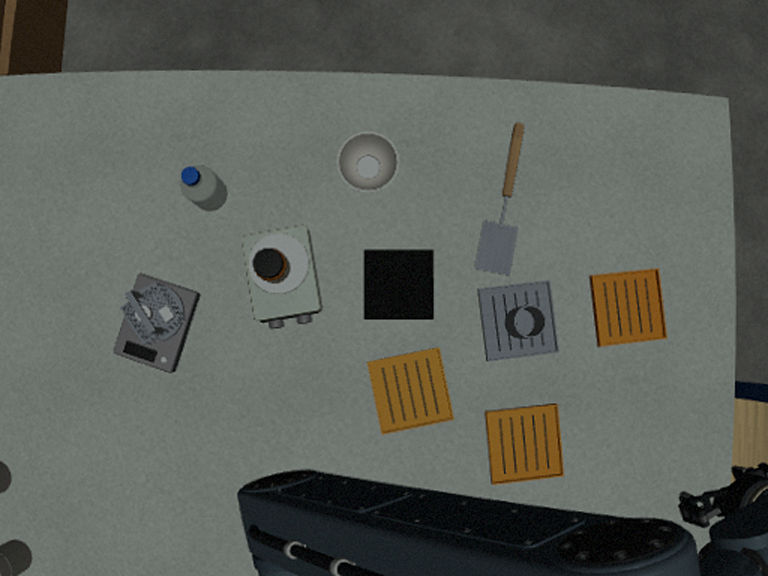

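The scene view (1.5x pixels) shows the jar on the white stirrer (472,250), the basket on the grey scale (500,185), the beaker in the steel tray (277,372) and the empty mat (387,323). In the top view the same things are at (280,265), (155,315), (517,320) and (399,284).

Tray candidates in the top view are orange (410,390), orange (525,443), orange (628,307) and grey steel (517,320). Only the grey one fits, because it is steel and holds the beaker. I'll confirm it in a crop and fit the known shapes to the masks from both views.

```bash
cat > fit.py <<'E'
from h import *
from scipy.optimize import least_squares
def circ(rad,z): t=np.linspace(0,2*np.pi,48,endpoint=False); return np.c_[rad*np.cos(t),rad*np.sin(t),0*t+z]
def box(x0,x1,y0,y1,z0,z1): return np.array([[x,y,z] for x in(x0,x1) for y in(y0,y1) for z in(z0,z1)])
M={"jar":np.r_[circ(.027,0),circ(.027,.056),circ(.024,.078)],"beaker":np.r_[circ(.028,0),circ(.028,.085)],
"basket":np.r_[box(-.038,.038,-.038,.038,0,.042),box(-.042,.042,-.006,.006,.082,.092)],
"scale":np.r_[box(-.093,.057,-.0575,.0575,0,.03),circ(.05,.04)],
"stirrer":np.r_[box(-.093,.057,-.0575,.0575,0,.058),circ(.052,.066)],
"tray":box(-.065,.065,-.065,.065,0,.016),"mat":box(-.0625,.0625,-.0625,.0625,0,.008)}
TH=np.linspace(0,2*np.pi,36,endpoint=False); N=np.c_[np.cos(TH),np.sin(TH)]
def best_mask(p,l,xyz):
    uv=proj(p,xyz)[0]; b=None
    for d in r.trace(p,l):
        v,u=np.nonzero(d["mask"])
        if len(u)<30: continue
        e=np.hypot(u.mean()-uv[0],v.mean()-uv[1])
        if e<25 and (b is None or d["score"]>b[0]): b=(d["score"],d["mask"])
    if b is None: return None
    m=b[1].astype(np.uint8); n,lab,st,_=cv2.connectedComponentsWithStats(m)
    keep=[i for i in range(1,n) if st[i,4]>0.1*st[1:,4].max()]
    return np.isin(lab,keep)
def fit(pics,l,x0,yaw0):
    obs=[]
    for p in pics:
        m=best_mask(p,l,[x0[0],x0[1],x0[2]+.03])
        if m is None: print(l,"no mask"); continue
        v,u=np.nonzero(m); P=np.c_[u,v]; obs.append((p,(P@N.T).max(0)))
    def pts(q):
        c,s=np.cos(q[3]),np.sin(q[3]); X=M[l]; return np.c_[q[0]+c*X[:,0]-s*X[:,1],q[1]+s*X[:,0]+c*X[:,1],q[2]+X[:,2]]
    f=lambda q:np.concatenate([(proj(p,pts(q))@N.T).max(0)-h for p,h in obs])
    best=None
    for y in np.atleast_1d(yaw0):
        s=least_squares(f,[*x0,y],loss="soft_l1",f_scale=.7,x_scale=[.01,.01,.01,.1])
        if best is None or s.cost<best.cost: best=s
    return best.x,np.sqrt(np.mean(f(best.x)**2))
E
python3 - <<'E'
from fit import *
np.set_printoptions(precision=4,suppress=True)
P=[r.capture("scene"),r.capture("top")]
save(P[1],"tray_crop",(230,130,450,330),3)
ys=np.arange(-3,3.2,.5)
for l,x,y in [("jar",(.577,.095,.066),0),("beaker",(.49,-.325,.006),0),("basket",(.49,.315,.04),np.arange(-1.5,1.6,.3)),("scale",(.48,.31,0),ys),("stirrer",(.57,.08,0),ys),("tray",(.505,-.325,0),[-.3,0,.3]),("mat",(.555,-.108,0),[-.3,0,.3])]:
    try: print(l,*fit(P,l,x,y))
    except Exception as e: print(l,e)
E
```

```text
jar [ 0.5723  0.1069  0.065  -0.0224] 0.6417577854496318
beaker [ 0.4937 -0.3241  0.004  -0.0777] 0.3576289390526235
basket [0.4883 0.3176 0.0354 0.5739] 1.6123674364496063
scale [ 0.4535  0.3338 -0.0125  2.8496] 1.9503894492654887
stirrer [ 0.5783  0.1023 -0.0083  0.1624] 1.832102960643581
tray [ 0.4968 -0.3211 -0.0054  0.1459] 0.8589254151296063
mat [ 0.5558 -0.1043 -0.0067  0.0271] 1.2566145919723641
```

View pics/tray_crop.png

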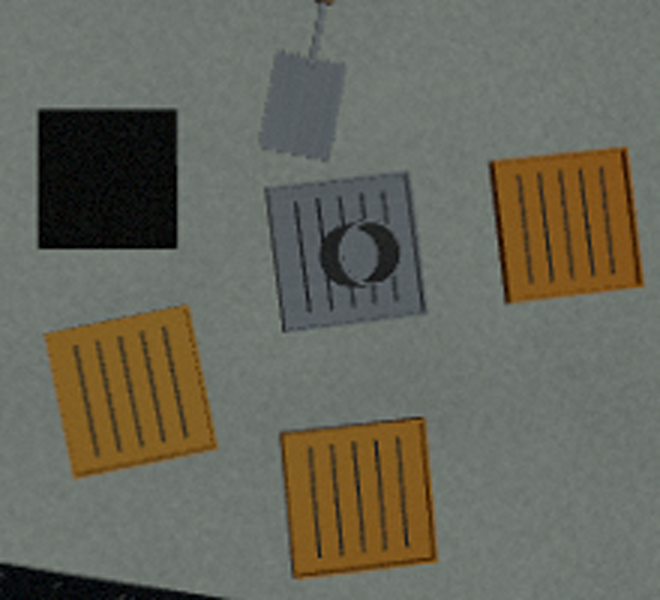

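The crop shows the grey tray (345,250 in the crop), holding the beaker (360,255), as the only steel one. The other three are orange and stay untouched. 

Plan: park the basket on the mat, then jar to scale, beaker to stirrer and basket to tray. I'll sweep over the stations first and take wrist views on the way.

```bash
python3 -m pendant '[[0,0,0,0.038,0.076,0.03,0],[0,0,0,0.038,0.076,0.03,0],[0,0,0,0.038,0.076,0.03,0],[0,0,0,0.038,0.076,0.03,0],[0,0,0,0.038,0.076,0.03,0],[0,0,0,0.038,0.076,0.03,0],[0,0,0,0.038,0.076,0.03,0],[0,0,0,0,0,0,0]]'
python3 - <<'E'
from h import *
np.set_printoptions(precision=4,suppress=True)
p=r.capture("wrist"); save(p,"w1"); T=np.array(p["camera_from_world"])
s=r.read_state(); c=-T[:3,:3].T@T[:3,3]; print(s["tool_pos"],c,T[2,:3],p["fx"],s["joint_positions"])
print(np.array(s["tool_rot"]).T@(c-s["tool_pos"]))
E
```

```text
time_s: 2.7
tool_pos: [0.3829, -0.304, 0.3386]
tool_rot: [[0.916, 0.402, 0.003], [0.402, -0.916, -0.001], [0.003, 0.003, -1.0]]
force: [0.2, -0.6, -0.1]
gripper_width: 0.999
finger_force: 0.0
[ 0.382  -0.3061  0.3377] [ 0.4576 -0.2713  0.4819] [-0.2861 -0.1285 -0.9495] 333.39534323347624 [-0.9042  0.2199  1.6186 -0.      1.3001  0.2544]
[ 0.0833 -0.0012 -0.1442]
```

View pics/w1.png

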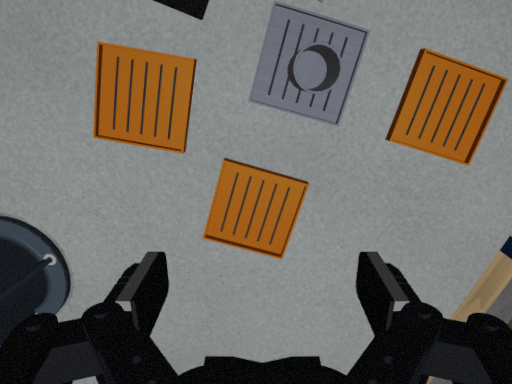

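The wrist view shows the steel tray with the beaker at (308,65), three orange trays and the corner of the mat at (185,5). I'll carry on towards the stirrer and scale.

```bash
python3 -m pendant '[[0,0,0,0.01,0.08,0.01,0],[0,0,0,0.01,0.08,0.01,0],[0,0,0,0.01,0.08,0.01,0],[0,0,0,0.01,0.08,0.01,0],[0,0,0,0.01,0.08,0.01,0],[0,0,0,0.01,0.08,0.01,0],[0,0,0,0.01,0.08,0.01,0],[0,0,0,0,0,0,0]]'
python3 - <<'E'
from h import *
import pickle
p=r.capture("wrist"); pickle.dump(p,open("w2.pkl","wb")); save(p,"w2")
from fit import *
np.set_printoptions(precision=4,suppress=True)
for l in ("jar","beaker","scale","stirrer","tray","mat","basket"):
    for d in r.search_frame(p,l)[:2]: print(l,round(d["score"],2),world(p,d["point"]))
print(fit([p],"mat",(.555,-.105,0),[0,.3]))
E
python3 -m pendant '[[0,0,0,0.01,0.08,0,0],[0,0,0,0.01,0.08,0,0],[0,0,0,0.01,0.08,0,0],[0,0,0,0.01,0.08,0,0],[0,0,0,0.01,0.08,0,0],[0,0,0,0,0.08,0,0],[0,0,0,0,0,0,0],[0,0,0,0,0,0,0]]'
python3 - <<'E'
from fit import *
np.set_printoptions(precision=4,suppress=True)
p=r.capture("wrist"); save(p,"w3",s=1.5); print(r.read_state()["tool_pos"])
for l in ("jar","scale","stirrer","basket"):
    for d in r.search_frame(p,l)[:2]: print(l,round(d["score"],2),world(p,d["point"]))
P=[p,r.capture("scene"),r.capture("top")]
for l,x,y in [("jar",(.577,.1,.066),0),("basket",(.49,.315,.04),np.arange(-1.5,1.6,.3)),("scale",(.48,.31,0),[-.5,-.25,0]),("stirrer",(.57,.08,0),[-.2,.16])]:
    print(l,*fit(P[:1],l,x,y)); print(l,*fit(P,l,x,y))
E
```

```text
time_s: 3.55
tool_pos: [0.4161, -0.0251, 0.3715]
tool_rot: [[0.916, 0.401, 0.001], [0.401, -0.916, 0.001], [0.001, -0.001, -1.0]]
force: [-0.3, -0.4, -0.1]
gripper_width: 1.001
finger_force: 0.0
jar 0.43 [0.5467 0.0932 0.0763]
beaker 0.64 [ 0.4943 -0.3102  0.0628]
stirrer 0.95 [0.5249 0.0853 0.0572]
tray 0.9 [ 0.3714 -0.1304  0.0094]
tray 0.78 [ 0.3127 -0.3468  0.0048]
mat 0.97 [ 0.5588 -0.0994  0.0083]
basket 0.57 [0.4588 0.2925 0.0728]
(array([ 0.5573, -0.1085, -0.0138,  0.0257]), np.float64(0.43663598809553666))
time_s: 4.8
tool_pos: [0.4408, 0.2124, 0.371]
tool_rot: [[0.917, 0.398, -0.001], [0.398, -0.917, -0.001], [-0.001, 0.001, -1.0]]
force: [0.4, 0.2, -0.2]
gripper_width: 1.001
finger_force: 0.0
[0.4409 0.2116 0.371 ]
jar 0.92 [0.5686 0.1158 0.1443]
jar 0.31 [0.459  0.3222 0.0312]
scale 0.6 [0.4565 0.3207 0.0308]
stirrer 0.8 [0.5523 0.1178 0.0586]
basket 0.93 [0.4893 0.3176 0.0654]
jar [0.5727 0.106  0.06   0.0797] 0.41303543903752715
jar [ 0.5722  0.1072  0.0638 -0.1605] 0.47918977300512994
basket [0.4873 0.318  0.0312 0.6338] 1.152073810621105
basket [0.4875 0.318  0.0321 0.6298] 4.774384914410269
scale [ 0.4894  0.3208 -0.0136 -0.2748] 0.612285100383587
scale [ 0.4893  0.3209 -0.013  -0.2766] 4.2954632890179605
stirrer [ 0.5839  0.0985 -0.0165  0.2029] 2.8701933552310046
stirrer [ 0.5808  0.1015 -0.0074  0.1985] 2.1615778670446484
```

View pics/w3.png

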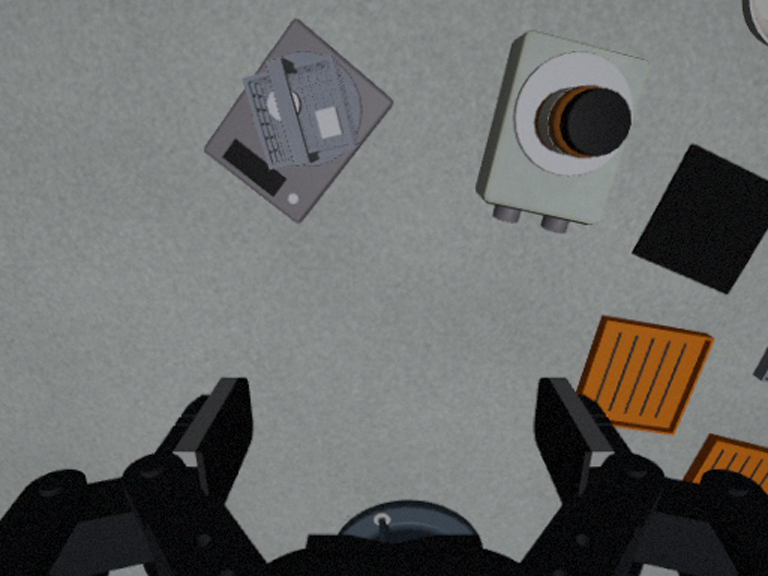

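The wrist view shows the basket on the scale with its bar at (300,110), and the jar on the stirrer plate at (590,120). Next I'll hover over the basket with the jaws across the bar.

```bash
python3 -m pendant '[[0,0,0.107,0.023,0.053,-0.05,0],[0,0,0.107,0.023,0.053,-0.05,0],[0,0,0.107,0.023,0.053,-0.05,0],[0,0,0.107,0.023,0.053,-0.05,0],[0,0,0,0,0,0,0],[0,0,0,0,0,0,0],[0,0,0,0,0,0,0],[0,0,0,0,0,0,0]]'
python3 - <<'E'
from fit import *
np.set_printoptions(precision=4,suppress=True)
p=r.capture("wrist")
s=r.read_state(); print(s["tool_pos"]); print(np.array(s["tool_rot"])[:,0])
b=s0=None
x,e=fit([p],"basket",(.4873,.318,.035),[.5,.63,.75]); print(x,e)
print(*fit([p],"scale",(.4893,.3208,0),[-.27]))
x[2]=.04
c,n=np.cos(x[3]),np.sin(x[3]); X=M["basket"]; W=np.c_[x[0]+c*X[:,0]-n*X[:,1],x[1]+n*X[:,0]+c*X[:,1],x[2]+X[:,2]]
im=p["pixels"].copy()
for u in proj(p,W): cv2.circle(im,tuple(int(v) for v in u.round()),2,(255,0,0),-1)
p2=dict(p,pixels=im); save(p2,"w4",s=1.5)
E
```

```text
time_s: 6.75
tool_pos: [0.4872, 0.3177, 0.2728]
tool_rot: [[0.808, 0.59, 0.002], [0.59, -0.808, 0.001], [0.002, 0.001, -1.0]]
force: [-0.0, -0.4, 0.4]
gripper_width: 0.998
finger_force: 0.0
[0.4872 0.3177 0.2727]
[0.8075 0.5898 0.0022]
[0.4865 0.3163 0.0298 0.6329] 1.0675713455880778
[ 0.4885  0.3182 -0.0129 -0.2838] 0.7022797587041432
```

View pics/w4.png

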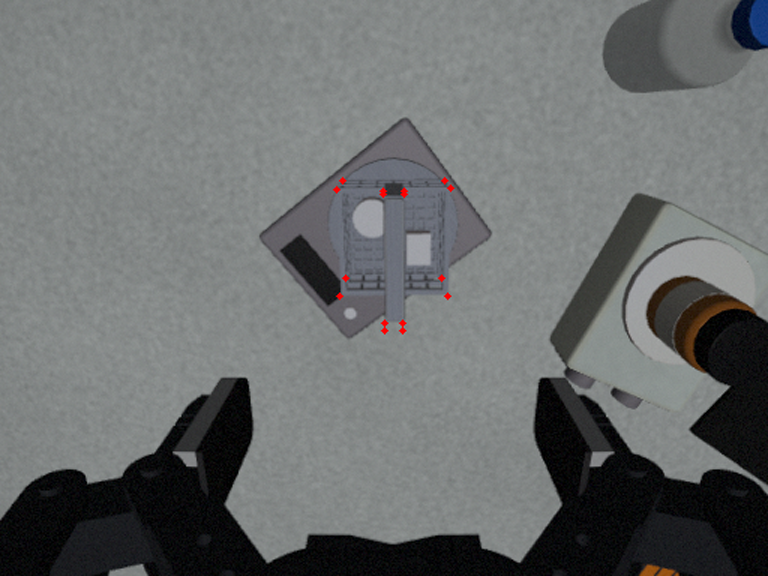

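The projected basket model (red) lies on the basket, with the bar centred between the jaws at (394,260). Descending to grip it.

```bash
python3 -m pendant '[[0,0,0,0,-0.001,-0.07,0],[0,0,0,0,0,-0.07,0],[0,0,0,0,0,-0.07,0],[0,0,0,0,0,-0.06,0],[0,0,0,0,0,-0.04,0],[0,0,0,0,0,-0.02,0],[0,0,0,0,0,0,0],[0,0,0,0,0,0,0]]'
python3 -m pendant '[[0,0,0,0,0,0,1],[0,0,0,0,0,0,1],[0,0,0,0,0,0,1],[0,0,0,0,0,0,1],[0,0,0,0,0,0,1],[0,0,0,0,0,0,1],[0,0,0,0,0,0,1],[0,0,0,0,0,0,1]]'
```

```text
time_s: 7.7
tool_pos: [0.4877, 0.318, 0.1073]
tool_rot: [[0.807, 0.59, 0.002], [0.59, -0.807, 0.001], [0.002, 0.0, -1.0]]
force: [-0.0, -0.2, 0.5]
gripper_width: 1.002
finger_force: 0.0
time_s: 8.5
tool_pos: [0.4871, 0.3177, 0.1065]
tool_rot: [[0.807, 0.591, 0.0], [0.591, -0.807, -0.0], [0.0, 0.0, -1.0]]
force: [0.2, -0.6, 2.1]
gripper_width: 0.126
finger_force: 59.6
```

```bash
python3 -m pendant '[[0,0,0,0,0,0.03,1],[0,0,0,0,0,0.06,1],[0,0,0,0,0,0.08,1],[0,0,0,0,0,0.08,1],[0,0,0,0,0,0.07,1],[0,0,0,0,0,0.03,1],[0,0,0,0,0,0,1],[0,0,0,0,0,0,1]]'
python3 - <<'E'
from h import *
p=r.capture("wrist"); save(p,"w5",s=1.5)
np.set_printoptions(precision=4,suppress=True)
from fit import *
P=[p,r.capture("top")]
for q in P: print(fit([q],"scale",(.4893,.3208,-.01),[-.27]))
print(fit(P,"scale",(.4893,.3208,-.01),[-.27]))
E
```

```text
time_s: 9.3
tool_pos: [0.486, 0.3175, 0.2802]
tool_rot: [[0.807, 0.591, -0.002], [0.591, -0.807, -0.001], [-0.002, -0.001, -1.0]]
force: [0.4, 0.3, -3.4]
gripper_width: 0.126
finger_force: 59.1
(array([ 0.4884,  0.3181, -0.0342, -0.2902]), np.float64(14.649388195072255))
(array([ 0.4905,  0.3449, -0.0754, -0.2678]), np.float64(0.4650991814745394))
(array([ 0.4887,  0.3204, -0.0232, -0.2813]), np.float64(11.095984759866965))
```

View pics/w5.png

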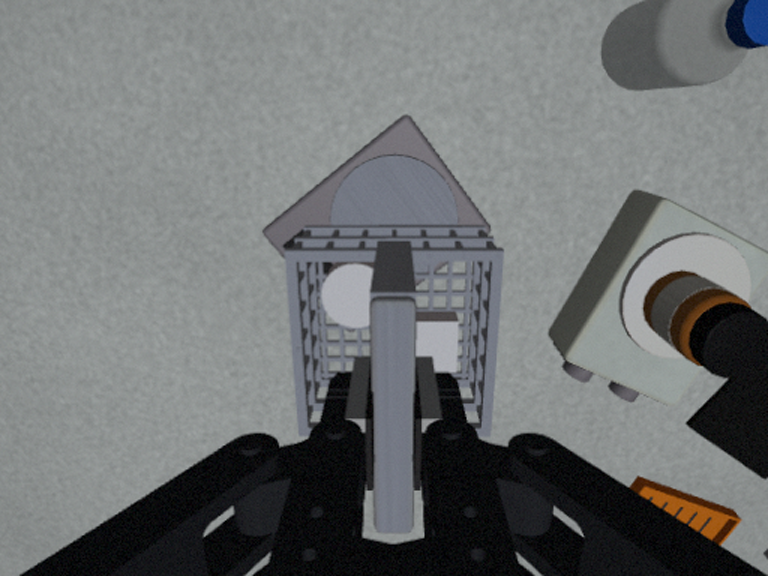

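The basket hangs level from the bar, held at (394,300), and the pan is free. Carrying it to the mat.

```bash
python3 -m pendant '[[0,0,0,0.009,-0.05,0,1],[0,0,0,0.015,-0.08,0,1],[0,0,0,0.016,-0.095,0,1],[0,0,0,0.016,-0.095,0,1],[0,0,0,0.016,-0.095,0,1],[0,0,0,0.016,-0.095,0,1],[0,0,0,0.016,-0.095,0,1],[0,0,0,0.016,-0.09,0,1]]'
python3 -m pendant '[[0,0,0,0.014,-0.08,0,1],[0,0,0,0.008,-0.05,0,1],[0,0,0,0,-0.024,-0.02,1],[0,0,0,0,0,-0.06,1],[0,0,0,0,0,-0.06,1],[0,0,0,0,0,-0.04,1],[0,0,0,0,0,-0.02,1],[0,0,0,0,0,0,1]]'
python3 - <<'E'
from fit import *
np.set_printoptions(precision=4,suppress=True)
P=[r.capture("top"),r.capture("scene")]; save(P[1],"s1",(180,130,340,290),4)
print(r.read_state()["tool_pos"])
for i in (0,1): print(*fit([P[i]],"mat",(.557,-.107,0),[.03]))
for i in (0,1): print(*fit([P[i]],"basket",(.557,-.107,.08),[.63]))
E
```

```text
time_s: 10.4
tool_pos: [0.5469, -0.0318, 0.2809]
tool_rot: [[0.807, 0.59, -0.0], [0.59, -0.807, 0.0], [-0.0, -0.0, -1.0]]
force: [0.6, 0.1, -1.4]
gripper_width: 0.127
finger_force: 59.1
time_s: 11.2
tool_pos: [0.5565, -0.1055, 0.1793]
tool_rot: [[0.806, 0.591, -0.004], [0.591, -0.806, 0.002], [-0.002, -0.004, -1.0]]
force: [0.9, 0.1, -2.0]
gripper_width: 0.126
finger_force: 59.1
[ 0.5583 -0.1064  0.1817]
[ 0.5759 -0.1138 -0.4544 -0.0997] 4.011383583569599
[ 0.5224 -0.0716 -0.0712  0.0264] 2.687074323410191
[ 0.5835 -0.1119 -0.3855  0.7248] 3.47886463401803
[ 0.523  -0.0719  0.0521  0.6145] 0.4494624826580718
```

View pics/s1.png

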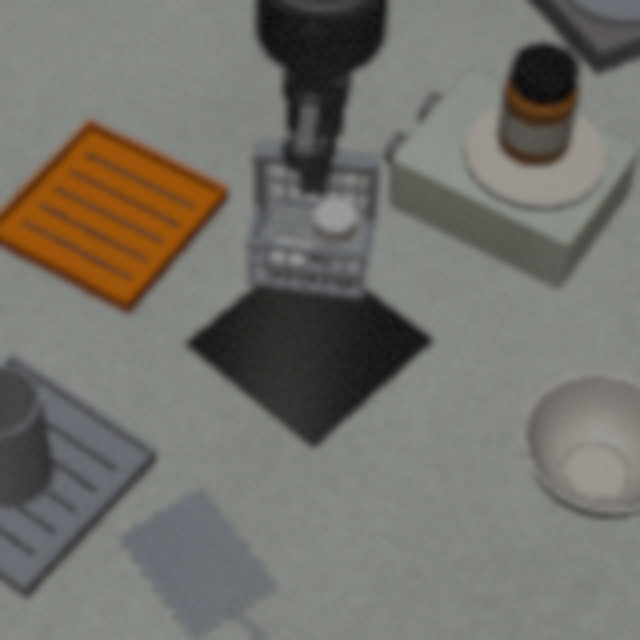

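The scene crop shows the basket (315,220) hanging over the mat (312,345) with clear space around it. Lowering.

```bash
python3 -m pendant '[[0,0,0,0,-0.001,-0.06,1],[0,0,0,0,0,-0.06,1],[0,0,0,0,0,-0.05,1],[0,0,0,0,0,-0.025,1],[0,0,0,0,0,-0.01,1],[0,0,0,0,0,-0.004,1],[0,0,0,0,0,0,1],[0,0,0,0,0,0,1]]'
```

```text
time_s: 12.3
tool_pos: [0.5587, -0.1075, 0.0779]
tool_rot: [[0.807, 0.591, 0.002], [0.591, -0.807, -0.001], [0.001, 0.002, -1.0]]
force: [1.2, -0.0, -2.3]
gripper_width: 0.126
finger_force: 59.1
```

```bash
python3 -m pendant '[[0,0,0,0,0,-0.002,1],[0,0,0,0,0,-0.002,1],[0,0,0,0,0,-0.002,1],[0,0,0,0,0,0,1],[0,0,0,0,0,0,1],[0,0,0,0,0,0,1],[0,0,0,0,0,0,1],[0,0,0,0,0,0,1]]'
```

```text
time_s: 13.1
tool_pos: [0.5585, -0.1077, 0.0744]
tool_rot: [[0.807, 0.591, 0.002], [0.591, -0.807, -0.001], [0.001, 0.002, -1.0]]
force: [-0.4, -2.5, 5.2]
gripper_width: 0.123
finger_force: 60.1
```

Contact is made (force z went from −2.3 to +5.2 N). That also gives a pan height of 0.0401 m above the bench, relative to the mat top. Releasing and rising.

```bash
python3 -m pendant '[[0,0,0,0,0,0,0],[0,0,0,0,0,0,0],[0,0,0,0,0,0,0],[0,0,0,0,0,0,0],[0,0,0,0,0,0,0],[0,0,0,0,0,0.03,0],[0,0,0,0,0,0.06,0],[0,0,0,0,0,0.06,0]]'
python3 -m pendant '[[0,0,0,0,0.03,0.08,0],[0,0,-0.2,0,0.08,0.08,0],[0,0,-0.2,0,0.09,0.07,0],[0,0,-0.2,0,0.09,0.05,0],[0,0,-0.2,0,0.05,0.02,0],[0,0,0,0,0.02,0,0],[0,0,0,0,0,0,0],[0,0,0,0,0,0,0]]'
python3 - <<'E'
from fit import *
np.set_printoptions(precision=4,suppress=True)
M["stirrer"]=np.r_[M["stirrer"],box(-.106,-.093,-.038,.038,.02,.035)]
s=r.read_state(); print(s["tool_pos"],np.array(s["tool_rot"])[:,0])
p=r.capture("wrist"); save(p,"w6",s=1.5)
for l,x,y in [("jar",(.573,.106,.066),0),("stirrer",(.578,.1,0),[.2]),("scale",(.489,.32,0),[-.28])]: print(l,*fit([p],l,x,y))
P=[r.capture("top"),r.capture("scene")]
for l,x,y in [("basket",(.557,-.107,.008),[.63]),("scale",(.489,.32,0),[-.28])]: print(l,*fit(P,l,x,y))
E
```

```text
time_s: 13.9
tool_pos: [0.5572, -0.1069, 0.1489]
tool_rot: [[0.807, 0.591, -0.002], [0.591, -0.807, 0.001], [-0.001, -0.002, -1.0]]
force: [0.3, -0.2, -0.8]
gripper_width: 1.001
finger_force: 0.0
time_s: 14.7
tool_pos: [0.5572, 0.0605, 0.2878]
tool_rot: [[0.977, 0.213, -0.003], [0.213, -0.977, -0.001], [-0.003, 0.0, -1.0]]
force: [-0.5, 0.5, 0.0]
gripper_width: 0.999
finger_force: 0.0
[0.5572 0.0605 0.2878] [ 0.9772  0.2125 -0.0026]
jar [0.5693 0.1093 0.052  0.0399] 0.3324519355213744
stirrer no maskTraceback (most recent call last):
  File "<stdin>", line 6, in <module>
  File "fit.py", line 33, in fit
    s=least_squares(f,[*x0,y],loss="soft_l1",f_scale=.7,x_scale=[.01,.01,.01,.1])
    return func(*args, **kwargs)
    vector_fun = VectorFunction(
        fun_wrapped,
    ...<6 lines>...
        workers=workers
    )
    self._update_fun()
    ~~~~~~~~~~~~~~~~^^
    self.f = self.fun_wrapped(xp_copy(self.x))
             ~~~~~~~~~~~~~~~~^^^^^^^^^^^^^^^^^
    return np.atleast_1d(self.fun(x))
                         ~~~~~~~~^^^
    return self.f(x, *self.args, **self.kwargs)
           ~~~~~~^^^^^^^^^^^^^^^^^^^^^^^^^^^^^^
  File "fit.py", line 30, in <lambda>
    f=lambda q:np.concatenate([(proj(p,pts(q))@N.T).max(0)-h for p,h in obs])
               ~~~~~~~~~~~~~~^^^^^^^^^^^^^^^^^^^^^^^^^^^^^^^^^^^^^^^^^^^^^^^^
ValueError: need at least one array to concatenate
```

View pics/w6.png

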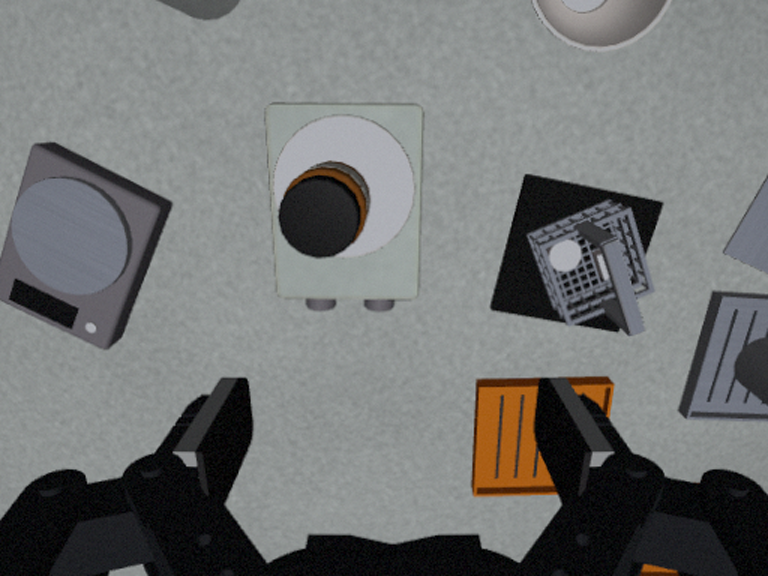

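The basket stands on the mat around (590,255), the plate centre is near (344,186) and the pan is clear at (71,235). I'll refine the pan, plate and jar cap circles by their edges, in this view and from above.

```bash
cat > circ.py <<'E'
from fit import *
def circfit(pics,c0,R,freez=True,reach=5):
    """centre (x,y,z) of a horizontal circle of radius R from image edges"""
    x=np.array(c0,float); t=np.linspace(0,2*np.pi,72,endpoint=False)
    for it in range(6):
        E=[];w=reach if it<3 else 3
        for p in pics:
            g=cv2.GaussianBlur(p["pixels"].astype(np.float32),(0,0),.8)
            a=proj(p,x+np.c_[R*np.cos(t),R*np.sin(t),0*t]); b=proj(p,x+np.c_[(R+.002)*np.cos(t),(R+.002)*np.sin(t),0*t])
            n=(b-a)/np.linalg.norm(b-a,axis=1)[:,None]; o=np.arange(-w,w+.01,.25)
            S=(a[:,None]+n[:,None]*o[None,:,None]).astype(np.float32)
            v=cv2.remap(g,S[...,0],S[...,1],cv2.INTER_LINEAR)
            d=np.linalg.norm(v[:,4:]-v[:,:-4],axis=2); k=d.argmax(1); off=o[k+2]
            ok=(d.max(1)>8)&(a[:,0]>4)&(a[:,1]>4)&(a[:,0]<507)&(a[:,1]<250)
            E.append((p,t[ok],(a+n*off[:,None])[ok],n[ok]))
        def f(q):
            z=q[2] if freez else c0[2]
            return np.concatenate([((proj(p,np.array([q[0],q[1],z])+np.c_[R*np.cos(s),R*np.sin(s),0*s])-e)*m).sum(1) for p,s,e,m in E])
        s=least_squares(f,x,loss="soft_l1",f_scale=.4,x_scale=.01); x=s.x if freez else np.array([s.x[0],s.x[1],c0[2]])
    return x,np.median(abs(f(x))),[len(e[1]) for e in E]
E
python3 - <<'E'
from circ import *
np.set_printoptions(precision=4,suppress=True)
w,t,s=[r.capture(c) for c in("wrist","top","scene")]
for n,c,R in [("plate",(.576,.095,.066),.052),("pan",(.489,.319,.040),.05),("cap",(.572,.107,.144),.024)]:
    for nm,P in (("w",[w]),("wt",[w,t]),("wts",[w,t,s]),("ts",[t,s])):
        print(n,nm,"free",*circfit(P,c,R), "fixz",*circfit(P,c,R,False)[:2])
E
```

```text
plate w free [0.5789 0.0992 0.0812] 0.9821173844967901 [56] fixz [0.5788 0.1029 0.066 ] 1.0205930426342182
plate wt free [0.5792 0.0991 0.0819] 1.2495293971153054 [56, 38] fixz [0.579  0.1031 0.066 ] 1.4959525962660793
plate wts free [0.5791 0.1031 0.0629] 0.9663701260747315 [68, 41, 60] fixz [0.5791 0.1031 0.066 ] 1.0056572228202456
plate ts free [0.5939 0.1002 0.0495] 1.3995926258044797 [35, 62] fixz [0.5957 0.0983 0.066 ] 1.5867191336623396
pan w free [0.4888 0.3221 0.0357] 0.2340777441147116 [72] fixz [0.4906 0.3197 0.04  ] 0.4610069690608123
pan wt free [0.4891 0.3219 0.036 ] 0.39939018448954466 [72, 36] fixz [0.4907 0.3198 0.04  ] 0.5188097863998745
pan wts free [0.4898 0.3209 0.0379] 0.49228592412179384 [72, 35, 72] fixz [0.4905 0.3198 0.04  ] 0.5195281299394634
pan ts free [0.4817 0.3336 0.0265] 0.7537230212151184 [43, 72] fixz [0.4891 0.3213 0.04  ] 0.7411874586817159
cap w free [0.5747 0.1068 0.1483] 0.28620540009225726 [72] fixz [0.5738 0.1073 0.144 ] 0.4777074487522993
cap wt free [0.5743 0.107  0.1469] 0.5016830075189627 [72, 21] fixz [0.5736 0.1073 0.144 ] 0.5093879694704906
cap wts free [0.5723 0.1078 0.1383] 0.782750298352259 [72, 20, 72] fixz [0.5737 0.1071 0.144 ] 0.7477715238307059
cap ts free [0.5677 0.117  0.1251] 1.245336936606893 [43, 72] fixz [0.5712 0.1163 0.144 ] 1.669602240135633
```

```bash
python3 -m pendant '[[0,0,0,0.016,0.047,0,0],[0,0,0,0.017,0.046,0,0],[0,0,0,0,0,-0.04,0],[0,0,0,0,0,-0.05,0],[0,0,0,0,0,-0.05,0],[0,0,0,0,0,-0.03,0],[0,0,0,0,0,0,0],[0,0,0,0,0,0,0]]'
python3 - <<'E'
from circ import *
np.set_printoptions(precision=4,suppress=True)
s=r.read_state(); print(s["tool_pos"])
w=r.capture("wrist"); save(w,"w7",s=1.5)
for z in (.14,.144,.148): print(*circfit([w],(.5737,.1072,z),.024,False))
print(*circfit([w],(.5737,.1072,.144),.024))
print("jar",*fit([w],"jar",(.5737,.1072,.066),0))
E
```

```text
time_s: 15.8
tool_pos: [0.5747, 0.1075, 0.2042]
tool_rot: [[0.977, 0.211, -0.0], [0.211, -0.977, -0.0], [-0.0, -0.0, -1.0]]
force: [0.8, 0.1, 1.3]
gripper_width: 1.0
finger_force: 0.0
[0.5747 0.1075 0.2042]
[0.5735 0.1081 0.14  ] 1.6644639660356528 [72]
[0.5746 0.1084 0.144 ] 1.1557580613701206 [72]
[0.5762 0.1087 0.148 ] 0.9493265818396253 [72]
[0.5773 0.1088 0.1506] 0.7838087271418499 [72]
jar [0.5695 0.1076 0.0584 0.0052] 0.3717982223982856
```

View pics/w7.png

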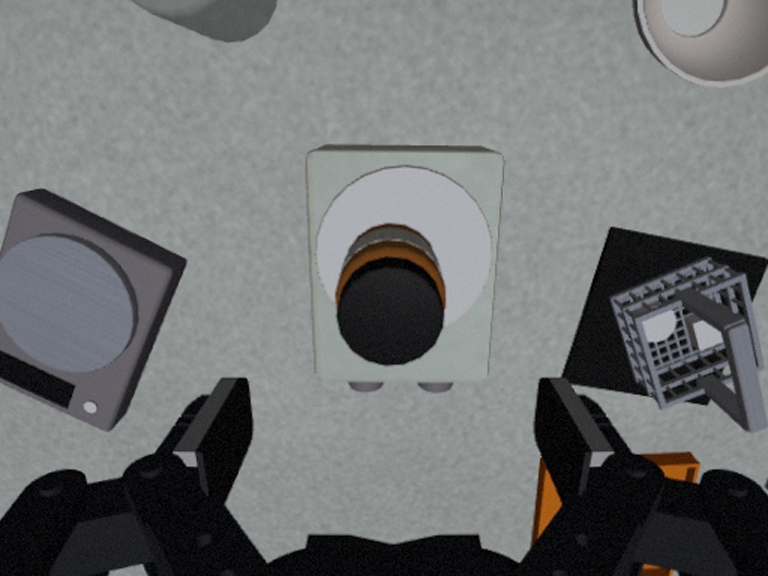

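The jar cap (391,312) is midway between the fingers (394), so I'm descending to the body and gripping.

```bash
python3 -m pendant '[[0,0,0,-0.003,0,-0.04,0],[0,0,0,0,0,-0.06,0],[0,0,0,0,0,-0.06,0],[0,0,0,0,0,-0.05,0],[0,0,0,0,0,-0.02,0],[0,0,0,0,0,-0.012,0],[0,0,0,0,0,0,0],[0,0,0,0,0,0,0]]'
python3 -m pendant '[[0,0,0,0,0,0,1],[0,0,0,0,0,0,1],[0,0,0,0,0,0,1],[0,0,0,0,0,0,1],[0,0,0,0,0,0,1],[0,0,0,0,0,0,1],[0,0,0,0,0,0,1],[0,0,0,0,0,0,1]]'
```

```text
time_s: 16.7
tool_pos: [0.574, 0.1078, 0.0844]
tool_rot: [[0.977, 0.211, 0.003], [0.211, -0.977, -0.0], [0.003, 0.001, -1.0]]
force: [0.1, -0.1, 1.1]
gripper_width: 1.003
finger_force: 0.0
time_s: 17.5
tool_pos: [0.5737, 0.1079, 0.0844]
tool_rot: [[0.977, 0.211, 0.002], [0.211, -0.977, 0.0], [0.002, 0.0, -1.0]]
force: [-0.1, -0.3, 4.9]
gripper_width: 0.615
finger_force: 63.0
```

```bash
python3 -m pendant '[[0,0,0,0,0,0.02,1],[0,0,0,0,0,0.05,1],[0,0,0,0,0,0.06,1],[0,0,0,-0.02,0.05,0.05,1],[0,0,0,-0.03,0.08,0.02,1],[0,0,0,-0.035,0.085,0,1],[0,0,0,-0.035,0.085,0,1],[0,0,0,-0.03,0.08,0,1]]'
python3 -m pendant '[[0,0,0,-0.018,0.045,0,1],[0,0,0,0,0,0,1],[0,0,0,0,0,0,1],[0,0,0,0,0,0,1],[0,0,0,0,0,0,1],[0,0,0,0,0,0,1],[0,0,0,0,0,0,1],[0,0,0,0,0,0,1]]'
python3 - <<'E'
from circ import *
np.set_printoptions(precision=4,suppress=True)
s=r.read_state(); print(s["tool_pos"])
w,t,sc=[r.capture(c) for c in("wrist","top","scene")]; save(w,"w8",s=1.5)
print("plate",*circfit([w],(.579,.102,.066),.052),*circfit([w],(.579,.102,.066),.052,False))
print("plate",*circfit([w,t,sc],(.579,.102,.066),.052))
print("plate sc",*circfit([sc],(.579,.102,.066),.052,False))
print("pan",*circfit([w],(.49,.32,.04),.05))
E
```

```text
time_s: 18.3
tool_pos: [0.4964, 0.2992, 0.1836]
tool_rot: [[0.977, 0.211, -0.001], [0.211, -0.977, -0.0], [-0.001, -0.0, -1.0]]
force: [1.8, 0.2, -1.8]
gripper_width: 0.617
finger_force: 63.3
time_s: 19.1
tool_pos: [0.4892, 0.3199, 0.1831]
tool_rot: [[0.978, 0.211, -0.0], [0.211, -0.978, -0.0], [-0.0, 0.0, -1.0]]
force: [0.1, -0.1, -1.8]
gripper_width: 0.617
finger_force: 63.4
[0.4892 0.3199 0.1831]
plate [0.5803 0.0969 0.0595] 0.20881587883606895 [21] [0.5806 0.1015 0.066 ] 0.22650208800212895 [21]
plate [0.581  0.1015 0.066 ] 0.7104812762722867 [21, 72, 49]
plate sc [0.5883 0.1036 0.066 ] 1.152608496239345 [54]
pan [0.4898 0.3176 0.0477] 1.0802045767670394 [58]
```

View pics/w8.png

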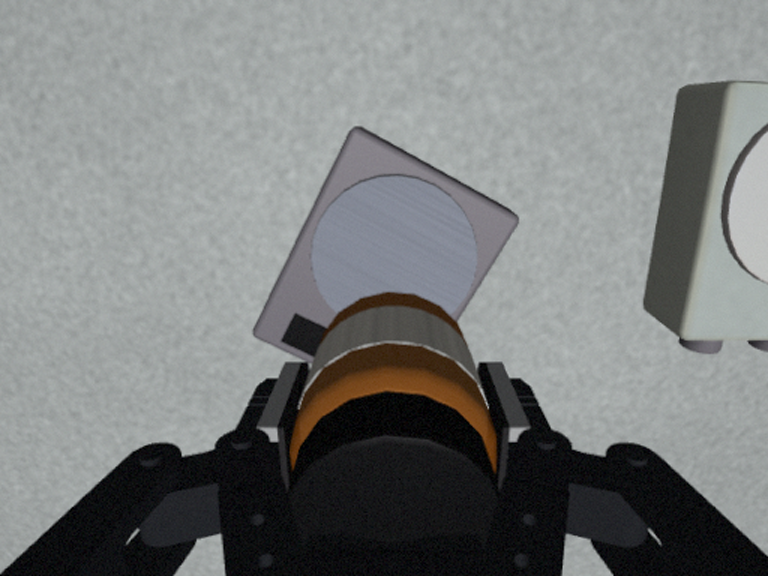

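The jar is held upright (394,400) and the pan (394,250) lies on the gripper's centre line. Lowering.

```bash
python3 -m pendant '[[0,0,0,0.001,0,-0.05,1],[0,0,0,0,0,-0.06,1],[0,0,0,0,0,-0.06,1],[0,0,0,0,0,-0.04,1],[0,0,0,0,0,-0.02,1],[0,0,0,0,0,-0.01,1],[0,0,0,0,0,-0.003,1],[0,0,0,0,0,0,1]]'
python3 -m pendant '[[0,0,0,0,0,-0.002,1],[0,0,0,0,0,-0.002,1],[0,0,0,0,0,-0.002,1],[0,0,0,0,0,0,1],[0,0,0,0,0,0,1],[0,0,0,0,0,0,1],[0,0,0,0,0,0,1],[0,0,0,0,0,0,1]]'
```

```text
time_s: 20.05
tool_pos: [0.4901, 0.3206, 0.0624]
tool_rot: [[0.977, 0.211, 0.002], [0.211, -0.977, 0.001], [0.002, -0.0, -1.0]]
force: [-0.7, 0.1, -1.4]
gripper_width: 0.619
finger_force: 63.4
time_s: 20.85
tool_pos: [0.4894, 0.3203, 0.0586]
tool_rot: [[0.977, 0.211, -0.0], [0.211, -0.977, -0.0], [-0.0, 0.0, -1.0]]
force: [-0.2, 0.2, -2.2]
gripper_width: 0.62
finger_force: 63.4
```

```bash
python3 -m pendant '[[0,0,0,0,0,-0.001,1],[0,0,0,0,0,-0.001,1],[0,0,0,0,0,0,1],[0,0,0,0,0,0,1],[0,0,0,0,0,0,1],[0,0,0,0,0,0,1],[0,0,0,0,0,0,1],[0,0,0,0,0,0,1]]'
```

```text
time_s: 21.65
tool_pos: [0.4894, 0.3203, 0.0584]
tool_rot: [[0.977, 0.211, 0.0], [0.211, -0.977, 0.0], [0.0, -0.0, -1.0]]
force: [-1.6, -0.9, 5.4]
gripper_width: 0.617
finger_force: 64.2
```

Contact. The difference in grip height puts the plate top at 0.066 m. Releasing and rising.

```bash
python3 -m pendant '[[0,0,0,0,0,0,0],[0,0,0,0,0,0,0],[0,0,0,0,0,0,0],[0,0,0,0,0,0,0],[0,0,0,0,0,0,0],[0,0,0,0,0,0.03,0],[0,0,0,0,0,0.06,0],[0,0,0,0,0,0.08,0]]'
python3 -m pendant '[[0,0,0,0,0,0.08,0],[0,0,0,0.01,-0.04,0.09,0],[0,0,0,0.01,-0.08,0.05,0],[0,0,0,0.01,-0.09,0,0],[0,0,0,0.01,-0.09,0,0],[0,0,0,0.01,-0.09,0,0],[0,0,0,0.005,-0.04,0,0],[0,0,0,0,0,0,0]]'
python3 - <<'E'
from circ import *
np.set_printoptions(precision=4,suppress=True)
s=r.read_state(); print(s["tool_pos"])
w,t,sc=[r.capture(c) for c in("wrist","top","scene")]; save(w,"w9",s=1.5)
c=(.58,.101,.066)
print("plate",*circfit([w],c,.052),*circfit([w],c,.052,False))
print("plate",*circfit([w,t],c,.052),*circfit([w,t],c,.052,False))
print("pan",*circfit([w],(.49,.32,.04),.05))
print("cap",*circfit([w],(.49,.32,.118),.024),*circfit([w,t],(.49,.32,.118),.024))
for P in ([w],[t,sc]): print("jar",*fit(P,"jar",(.49,.32,.04),0))
E
```

```text
time_s: 22.45
tool_pos: [0.488, 0.3196, 0.1417]
tool_rot: [[0.977, 0.211, -0.005], [0.211, -0.977, -0.002], [-0.005, 0.001, -1.0]]
force: [0.3, 0.1, 0.5]
gripper_width: 0.998
finger_force: 0.0
time_s: 23.25
tool_pos: [0.5173, 0.1026, 0.2527]
tool_rot: [[0.978, 0.207, 0.0], [0.207, -0.978, -0.001], [0.0, 0.001, -1.0]]
force: [0.2, 0.8, -0.6]
gripper_width: 1.0
finger_force: 0.0
[0.5173 0.1026 0.2527]
plate [0.5798 0.1017 0.0577] 0.22891094923310001 [72] [0.5802 0.101  0.066 ] 1.3267462827463183 [72]
plate [0.5799 0.1016 0.0575] 0.2651045584477816 [72, 72] [0.58   0.1008 0.066 ] 1.2568605843636602 [72, 69]
pan [0.489  0.3216 0.0362] 0.23957630447039258 [59]
cap [0.4876 0.3226 0.1145] 0.27252481480635904 [34] [0.4876 0.3227 0.1146] 0.4991081845052766 [35, 25]
jar [ 0.4849  0.325   0.0301 -0.0158] 1.9531971384451015
jar no mask
jar [ 0.4324  0.4131 -0.0514  0.1064] 0.3002099739534015
```

View pics/w9.png

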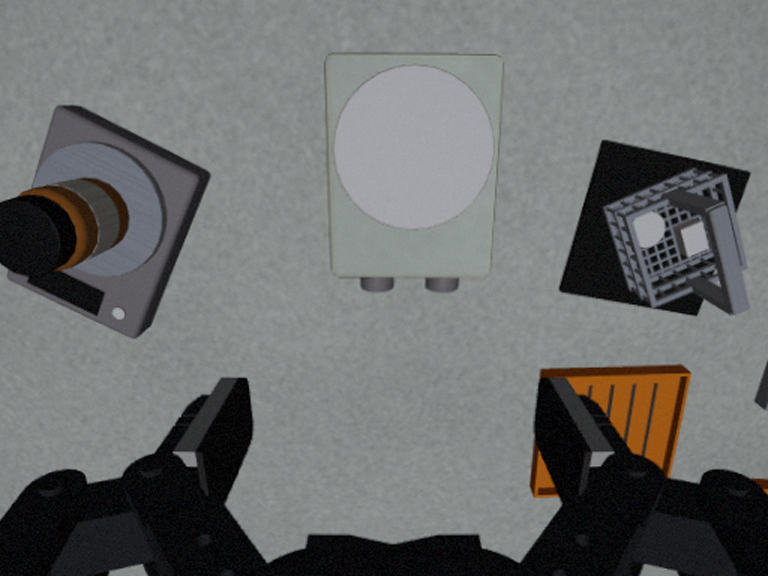

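The jar stands upright on the pan (~2 mm off its middle), and the plate is empty with its centre at (414,147), i.e. (0.580, 0.101) m. On to the beaker.

```bash
python3 -m pendant '[[0,0,0,-0.004,-0.05,0,0],[0,0,0,-0.007,-0.09,0,0],[0,0,0,-0.007,-0.095,0,0],[0,0,0,-0.007,-0.095,0,0],[0,0,0,-0.007,-0.095,0,0],[0,0,0,-0.007,-0.095,0,0],[0,0,0,-0.007,-0.095,0,0],[0,0,0,-0.004,-0.09,0,0]]'
python3 -m pendant '[[0,0,0,0,-0.09,0,0],[0,0,0,0,-0.04,0,0],[0,0,0,0,0,0,0],[0,0,0,0,0,0,0],[0,0,0,0,0,0,0],[0,0,0,0,0,0,0],[0,0,0,0,0,0,0],[0,0,0,0,0,0,0]]'
python3 - <<'E'
from circ import *
np.set_printoptions(precision=4,suppress=True)
s=r.read_state(); print(s["tool_pos"])
w,t,sc=[r.capture(c) for c in("wrist","top","scene")]; save(w,"w10",s=1.5)
c=(.494,-.324,.091)
for P in ([w],[w,t],[w,t,sc]): print("rim",*circfit(P,c,.028),*circfit(P,c,.028,False))
for P in ([w],[w,sc]): print("beaker",*fit(P,"beaker",(.494,-.324,.006),0)); print("tray",*fit(P,"tray",(.497,-.321,0),[.146]))
E
```

```text
time_s: 24.35
tool_pos: [0.492, -0.2482, 0.2527]
tool_rot: [[0.977, 0.213, 0.0], [0.213, -0.977, 0.0], [0.0, -0.0, -1.0]]
force: [0.3, -0.1, 0.5]
gripper_width: 0.997
finger_force: 0.0
time_s: 25.15
tool_pos: [0.4921, -0.3114, 0.2528]
tool_rot: [[0.977, 0.213, 0.0], [0.213, -0.977, -0.0], [0.0, 0.0, -1.0]]
force: [-0.1, -1.2, -0.2]
gripper_width: 0.999
finger_force: 0.0
[ 0.4921 -0.3114  0.2528]
rim [ 0.4889 -0.326   0.0652] 0.5280531645007565 [72] [ 0.4943 -0.3256  0.091 ] 1.3971346376833598 [72]
rim [ 0.4888 -0.3259  0.065 ] 0.7510915195869549 [72, 59] [ 0.4939 -0.3261  0.091 ] 1.3648932560469023 [70, 58]
rim [ 0.4911 -0.3242  0.0764] 0.9973685079665882 [72, 55, 72] [ 0.4966 -0.3237  0.091 ] 1.471363378588353 [71, 57, 72]
beaker no maskTraceback (most recent call last):
  File "<stdin>", line 7, in <module>
  File "fit.py", line 33, in fit
    s=least_squares(f,[*x0,y],loss="soft_l1",f_scale=.7,x_scale=[.01,.01,.01,.1])
    return func(*args, **kwargs)
    vector_fun = VectorFunction(
        fun_wrapped,
    ...<6 lines>...
        workers=workers
    )
    self._update_fun()
    ~~~~~~~~~~~~~~~~^^
    self.f = self.fun_wrapped(xp_copy(self.x))
             ~~~~~~~~~~~~~~~~^^^^^^^^^^^^^^^^^
    return np.atleast_1d(self.fun(x))
                         ~~~~~~~~^^^
    return self.f(x, *self.args, **self.kwargs)
           ~~~~~~^^^^^^^^^^^^^^^^^^^^^^^^^^^^^^
  File "fit.py", line 30, in <lambda>
    f=lambda q:np.concatenate([(proj(p,pts(q))@N.T).max(0)-h for p,h in obs])
               ~~~~~~~~~~~~~~^^^^^^^^^^^^^^^^^^^^^^^^^^^^^^^^^^^^^^^^^^^^^^^^
ValueError: need at least one array to concatenate
```

View pics/w10.png

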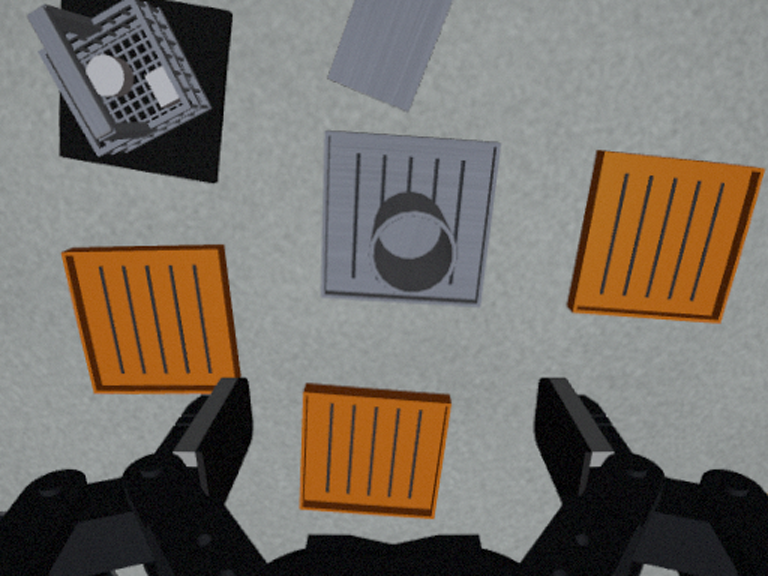

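The wrist view shows the beaker rim centred at (413,252). The tray's corners are (327,131), (499,142), (479,306) and (322,297). Computing their centres.

```bash
python3 - <<'E'
from circ import *
np.set_printoptions(precision=4,suppress=True)
w=r.capture("wrist"); f=lambda U,V:((U+.5)/1.5-.5,(V+.5)/1.5-.5)
print("rim",atz(w,f(413.5,251.5),.091), "diam", np.linalg.norm(atz(w,f(370,251.5),.091)-atz(w,f(457,251.5),.091)))
C=np.array([atz(w,f(*c),.016) for c in((327,131),(499,142),(479,306),(322,297))]); print(C,C.mean(0),np.linalg.norm(C-np.roll(C,1,0),axis=1))
print("rim9",*circfit([w],(.4935,-.325,.091),.0275,False,3))
E
```

```text
rim [ 0.4956 -0.3249  0.091 ] diam 0.054819958741301945
[[ 0.5523 -0.2499  0.016 ]
 [ 0.5716 -0.3752  0.016 ]
 [ 0.4434 -0.3947  0.016 ]
 [ 0.424  -0.2683  0.016 ]] [ 0.4978 -0.322   0.016 ] [0.1296 0.1267 0.1297 0.1278]
rim9 [ 0.4961 -0.3247  0.091 ] 1.2752485730934215 [72]
```

```bash
python3 -m pendant '[[0,0,0,0.006,-0.027,-0.02,0],[0,0,0,0,0,-0.06,0],[0,0,0,0,0,-0.08,0],[0,0,0,0,0,-0.08,0],[0,0,0,0,0,-0.08,0],[0,0,0,0,0,-0.06,0],[0,0,0,0,0,-0.03,0],[0,0,0,0,0,-0.02,0]]'
python3 -m pendant '[[0,0,0,0,0,0,0],[0,0,0,0,0,0,0],[0,0,0,0,0,0,1],[0,0,0,0,0,0,1],[0,0,0,0,0,0,1],[0,0,0,0,0,0,1],[0,0,0,0,0,0,1],[0,0,0,0,0,0,1]]'
python3 -m pendant '[[0,0,0,0,0,0,1],[0,0,0,0,0,0.02,1],[0,0,0,0,0,0.05,1],[0,0,0,0,0,0.08,1],[0,0,0,0,0,0.08,1],[0,0,0,0,0,0.08,1],[0,0,0,0,0,0.06,1],[0,0,0,0,0,0,1]]'
python3 - <<'E'
from h import *
w=r.capture("wrist"); save(w,"w11",s=1.5)
E
```

```text
time_s: 26.2
tool_pos: [0.4945, -0.326, 0.0358]
tool_rot: [[0.978, 0.211, -0.001], [0.211, -0.978, 0.001], [-0.001, -0.001, -1.0]]
force: [0.0, 0.3, 0.6]
gripper_width: 0.997
finger_force: 0.0
time_s: 27.0
tool_pos: [0.4956, -0.3261, 0.0391]
tool_rot: [[0.977, 0.211, 0.002], [0.211, -0.977, -0.001], [0.001, 0.002, -1.0]]
force: [0.2, 0.7, 6.2]
gripper_width: 0.631
finger_force: 62.5
time_s: 27.8
tool_pos: [0.497, -0.3276, 0.228]
tool_rot: [[0.977, 0.212, 0.008], [0.212, -0.977, -0.008], [0.006, 0.009, -1.0]]
force: [0.4, -0.0, -2.1]
gripper_width: 0.634
finger_force: 62.3
```

View pics/w11.png

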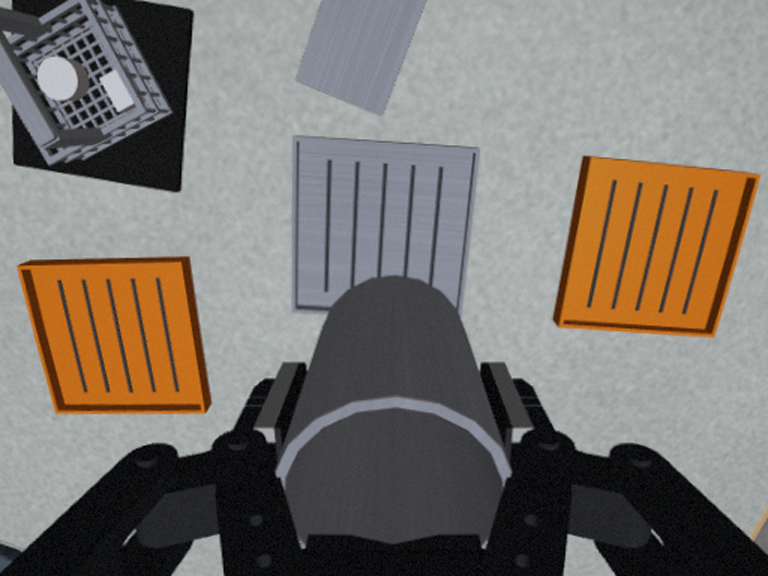

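The beaker is upright in the jaws (394,400) and the tray below is empty. Carrying it to the stirrer.

```bash
python3 -m pendant '[[0,0,0,0.008,0.04,0,1],[0,0,0,0.016,0.08,0,1],[0,0,0,0.019,0.095,0,1],[0,0,0,0.019,0.095,0,1],[0,0,0,0.019,0.095,0,1],[0,0,0,0.019,0.095,0,1],[0,0,0,0.019,0.095,0,1],[0,0,0,0.019,0.095,0,1]]'
python3 -m pendant '[[0,0,0,0.016,0.08,0,1],[0,0,0,0.012,0.05,0,1],[0,0,0,0.004,0.032,0,1],[0,0,0,0,0,0,1],[0,0,0,0,0,0,1],[0,0,0,0,0,0,1],[0,0,0,0,0,0,1],[0,0,0,0,0,0,1]]'
python3 - <<'E'
from circ import *
np.set_printoptions(precision=4,suppress=True)
w=r.capture("wrist"); s=r.read_state(); print(s["tool_pos"],s["tool_rot"])
print("plate",*circfit([w],(.58,.101,.066),.052),*circfit([w],(.58,.101,.066),.052,False))
E
```

```text
time_s: 28.65
tool_pos: [0.5617, 0.0226, 0.2202]
tool_rot: [[0.977, 0.212, -0.006], [0.212, -0.977, 0.001], [-0.005, -0.002, -1.0]]
force: [0.1, -0.6, -2.3]
gripper_width: 0.631
finger_force: 62.4
time_s: 29.45
tool_pos: [0.5799, 0.0992, 0.2227]
tool_rot: [[0.978, 0.21, -0.0], [0.21, -0.978, -0.0], [-0.0, 0.0, -1.0]]
force: [-0.7, -0.3, -1.8]
gripper_width: 0.63
finger_force: 62.4
[0.5799 0.0993 0.2227] [[ 0.9777  0.2099  0.    ]
 [ 0.2099 -0.9777 -0.0001]
 [ 0.      0.0001 -1.    ]]
plate [0.5784 0.1017 0.0589] 0.21469969886029755 [53] [0.5791 0.1011 0.066 ] 0.8656087314484523 [52]
```

```bash
python3 -m pendant '[[0,0,0,-0.001,0.003,-0.04,1],[0,0,0,0,0,-0.06,1],[0,0,0,0,0,-0.06,1],[0,0,0,0,0,-0.04,1],[0,0,0,0,0,-0.02,1],[0,0,0,0,0,-0.012,1],[0,0,0,0,0,-0.004,1],[0,0,0,0,0,0,1]]'
python3 -m pendant '[[0,0,0,0,0,-0.002,1],[0,0,0,0,0,-0.002,1],[0,0,0,0,0,-0.002,1],[0,0,0,0,0,-0.002,1],[0,0,0,0,0,0,1],[0,0,0,0,0,0,1],[0,0,0,0,0,0,1],[0,0,0,0,0,0,1]]'
```

```text
time_s: 30.3
tool_pos: [0.58, 0.1017, 0.1053]
tool_rot: [[0.977, 0.211, 0.001], [0.211, -0.977, -0.0], [0.001, 0.0, -1.0]]
force: [0.4, -0.1, -2.2]
gripper_width: 0.629
finger_force: 62.4
time_s: 31.1
tool_pos: [0.5794, 0.1018, 0.1006]
tool_rot: [[0.977, 0.211, 0.0], [0.211, -0.977, -0.0], [0.0, 0.0, -1.0]]
force: [-0.2, -0.4, -2.6]
gripper_width: 0.629
finger_force: 62.4
```

```bash
python3 -m pendant '[[0,0,0,0,0,-0.002,1],[0,0,0,0,0,-0.002,1],[0,0,0,0,0,0,1],[0,0,0,0,0,0,1],[0,0,0,0,0,0,1],[0,0,0,0,0,0,1],[0,0,0,0,0,0,1],[0,0,0,0,0,0,1]]'
```

```text
time_s: 31.9
tool_pos: [0.5795, 0.1019, 0.0992]
tool_rot: [[0.977, 0.211, 0.0], [0.211, -0.977, -0.0], [0.0, 0.0, -1.0]]
force: [-1.9, -0.2, 5.6]
gripper_width: 0.629
finger_force: 62.8
```

Contact. Releasing, rising clear and returning over the basket with the jaws turned back across its bar.

```bash
python3 -m pendant '[[0,0,0,0,0,0,0],[0,0,0,0,0,0,0],[0,0,0,0,0,0,0],[0,0,0,0,0,0,0],[0,0,0,0,0,0,0],[0,0,0,0,0,0.03,0],[0,0,0,0,0,0.06,0],[0,0,0,0,0,0.09,0]]'
python3 -m pendant '[[0,0,0,0,0,0.09,0],[0,0,0,0,0,0.07,0],[0,0,0.2,-0.005,-0.06,0,0],[0,0,0.2,-0.01,-0.09,0,0],[0,0,0.2,-0.01,-0.09,0,0],[0,0,0.2,-0.01,-0.09,0,0],[0,0,0.015,-0.007,-0.065,0,0],[0,0,0,0,-0.024,0,0]]'
python3 -m pendant '[[0,0,0,0,0,-0.04,0],[0,0,0,0,0,-0.04,0],[0,0,0,0,0,0,0],[0,0,0,0,0,0,0],[0,0,0,0,0,0,0],[0,0,0,0,0,0,0],[0,0,0,0,0,0,0],[0,0,0,0,0,0,0]]'
python3 - <<'E'
from circ import *
np.set_printoptions(precision=4,suppress=True)
s=r.read_state(); print(s["tool_pos"],np.array(s["tool_rot"])[:,0])
w,t,sc=[r.capture(c) for c in("wrist","top","scene")]; save(w,"w12",s=1.5)
print("rim",*circfit([t,sc],(.58,.101,.151),.028,False),*circfit([sc],(.58,.101,.151),.028,False))
print("basket",*fit([w],"basket",(.558,-.108,.008),[.63]))
E
```

```text
time_s: 32.7
tool_pos: [0.5774, 0.1018, 0.1871]
tool_rot: [[0.977, 0.211, -0.007], [0.211, -0.977, 0.0], [-0.006, -0.002, -1.0]]
force: [0.2, 0.6, 0.1]
gripper_width: 0.998
finger_force: 0.0
time_s: 33.5
tool_pos: [0.558, -0.1109, 0.2686]
tool_rot: [[0.804, 0.594, 0.0], [0.594, -0.804, -0.001], [-0.0, 0.001, -1.0]]
force: [0.2, 0.2, 0.2]
gripper_width: 1.0
finger_force: 0.0
time_s: 34.3
tool_pos: [0.5587, -0.1076, 0.2292]
tool_rot: [[0.802, 0.597, 0.001], [0.597, -0.802, -0.0], [0.001, 0.001, -1.0]]
force: [0.2, -0.1, -0.1]
gripper_width: 0.999
finger_force: 0.0
[ 0.5587 -0.1076  0.2292] [0.8021 0.5972 0.0006]
rim [0.5795 0.099  0.151 ] 0.8994737947896763 [72, 65] [0.5826 0.0985 0.151 ] 0.5349118084241135 [64]
basket [ 0.5577 -0.109  -0.0013  0.6351] 0.842015210453606
```

View pics/w12.png

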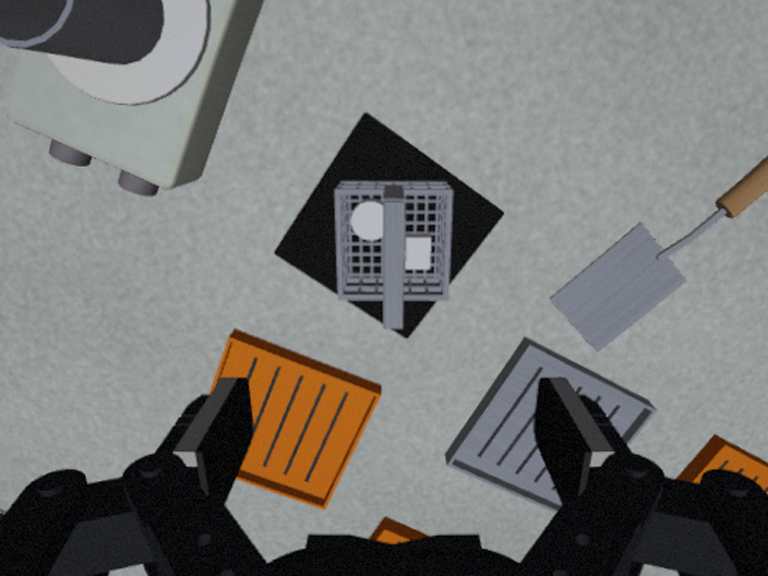

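The bar (394,255) is centred between the jaws, and the beaker stands on the plate. That was my 15th picture, one over the limit of 14, so from here I'll check by numbers only. Gripping the basket.

```bash
python3 -m pendant '[[0,0,0,0,0,-0.05,0],[0,0,0,0,0,-0.07,0],[0,0,0,0,0,-0.07,0],[0,0,0,0,0,-0.06,0],[0,0,0,0,0,-0.04,0],[0,0,0,0,0,-0.018,0],[0,0,0,0,0,0,0],[0,0,0,0,0,0,0]]'
python3 -m pendant '[[0,0,0,0,0,0,1],[0,0,0,0,0,0,1],[0,0,0,0,0,0,1],[0,0,0,0,0,0,1],[0,0,0,0,0,0,1],[0,0,0,0,0,0,1],[0,0,0,0,0,0,1],[0,0,0,0,0,0,1]]'
```

```text
time_s: 35.3
tool_pos: [0.5591, -0.108, 0.0754]
tool_rot: [[0.802, 0.597, 0.001], [0.597, -0.802, -0.001], [0.001, 0.001, -1.0]]
force: [-0.0, -0.8, -0.4]
gripper_width: 1.001
finger_force: 0.0
time_s: 36.1
tool_pos: [0.5588, -0.1079, 0.075]
tool_rot: [[0.802, 0.597, 0.001], [0.597, -0.802, -0.0], [0.0, 0.001, -1.0]]
force: [-0.2, -1.6, 3.9]
gripper_width: 0.127
finger_force: 58.8
```

```bash
python3 -m pendant '[[0,0,0,0,0,0.02,1],[0,0,0,0,0,0.06,1],[0,0,0,0,0,0.08,1],[0,0,0,0,0,0.08,1],[0,0,0,0,0,0.06,1],[0,0,0,0,0,0.02,1],[0,0,-0.186,-0.01,-0.03,0,1],[0,0,-0.186,-0.02,-0.07,0,1]]'
python3 -m pendant '[[0,0,-0.186,-0.025,-0.09,0,1],[0,0,-0.186,-0.025,-0.09,0,1],[0,0,-0.186,-0.022,-0.08,0,1],[0,0,0,-0.015,-0.05,0,1],[0,0,0,-0.005,-0.017,0,1],[0,0,0,0,0,0,1],[0,0,0,0,0,0,1],[0,0,0,0,0,0,1]]'
python3 - <<'E'
from circ import *
np.set_printoptions(precision=4,suppress=True)
w=r.capture("wrist"); s=r.read_state(); print(s["tool_pos"],np.array(s["tool_rot"])[:,0])
P=[r.capture("top"),r.capture("scene")]
print("basket w",*fit([w],"basket",(.4975,-.3215,.165),[.146]),"scene",*fit(P[1:],"basket",(.4975,-.3215,.165),[.146]))
E
```

```text
time_s: 36.9
tool_pos: [0.5426, -0.1553, 0.2339]
tool_rot: [[0.903, 0.43, -0.002], [0.43, -0.903, 0.002], [-0.001, -0.003, -1.0]]
force: [-0.4, 0.3, -2.6]
gripper_width: 0.124
finger_force: 58.7
time_s: 37.7
tool_pos: [0.4975, -0.3192, 0.2342]
tool_rot: [[0.988, 0.154, -0.001], [0.154, -0.988, 0.002], [-0.001, -0.002, -1.0]]
force: [0.1, 0.5, -2.3]
gripper_width: 0.123
finger_force: 58.7
[ 0.4977 -0.3194  0.2344] [ 0.988   0.1542 -0.0004]
basket w [ 0.4965 -0.3199  0.1603  0.1538] 1.80443651860521 scene [ 0.4221 -0.2748  0.04    0.3054] 2.8017035301227895
```

```bash
python3 -m pendant '[[0,0,0,0,-0.003,-0.05,1],[0,0,0,0,0,-0.07,1],[0,0,0,0,0,-0.07,1],[0,0,0,0,0,-0.06,1],[0,0,0,0,0,-0.04,1],[0,0,0,0,0,-0.018,1],[0,0,0,0,0,-0.004,1],[0,0,0,0,0,0,1]]'
python3 -m pendant '[[0,0,0,0,0,-0.002,1],[0,0,0,0,0,-0.002,1],[0,0,0,0,0,-0.002,1],[0,0,0,0,0,0,1],[0,0,0,0,0,0,1],[0,0,0,0,0,0,1],[0,0,0,0,0,0,1],[0,0,0,0,0,0,1]]'
```

```text
time_s: 38.75
tool_pos: [0.498, -0.3231, 0.0793]
tool_rot: [[0.988, 0.152, 0.001], [0.152, -0.988, -0.001], [0.001, 0.001, -1.0]]
force: [-0.2, 0.2, -1.7]
gripper_width: 0.125
finger_force: 58.7
time_s: 39.55
tool_pos: [0.4974, -0.3227, 0.0756]
tool_rot: [[0.988, 0.152, -0.0], [0.152, -0.988, 0.0], [-0.0, -0.0, -1.0]]
force: [-0.7, -0.1, -1.5]
gripper_width: 0.129
finger_force: 58.7
```

```bash
python3 -m pendant '[[0,0,0,0,0,-0.002,1],[0,0,0,0,0,-0.002,1],[0,0,0,0,0,-0.001,1],[0,0,0,0,0,0,1],[0,0,0,0,0,0,1],[0,0,0,0,0,0,1],[0,0,0,0,0,0,1],[0,0,0,0,0,0,1]]'
```

```text
time_s: 40.35
tool_pos: [0.4974, -0.3227, 0.0732]
tool_rot: [[0.988, 0.152, 0.0], [0.152, -0.988, 0.0], [0.0, -0.0, -1.0]]
force: [-1.0, -0.1, -2.5]
gripper_width: 0.127
finger_force: 58.7
```

```bash
python3 -m pendant '[[0,0,0,0,0,-0.001,1],[0,0,0,0,0,-0.001,1],[0,0,0,0,0,0,1],[0,0,0,0,0,0,1],[0,0,0,0,0,0,1],[0,0,0,0,0,0,1],[0,0,0,0,0,0,1],[0,0,0,0,0,0,1]]'
```

```text
time_s: 41.15
tool_pos: [0.4975, -0.3228, 0.073]
tool_rot: [[0.988, 0.152, 0.0], [0.152, -0.988, -0.0], [0.0, 0.0, -1.0]]
force: [-1.9, 0.5, 5.6]
gripper_width: 0.127
finger_force: 59.7
```

Contact. Releasing, rising, backing towards the middle and checking all three vessels.

```bash
python3 -m pendant '[[0,0,0,0,0,0,0],[0,0,0,0,0,0,0],[0,0,0,0,0,0,0],[0,0,0,0,0,0,0],[0,0,0,0,0,0,0],[0,0,0,0,0,0.03,0],[0,0,0,0,0,0.06,0],[0,0,0,0,0,0.09,0]]'
python3 -m pendant '[[0,0,0,0,0,0.09,0],[0,0,0,0,0,0.09,0],[0,0,0,0,0,0.06,0],[0,0,0,-0.03,0.05,0.02,0],[0,0,0,-0.04,0.09,0,0],[0,0,0,-0.03,0.09,0,0],[0,0,0,0,0.09,0,0],[0,0,0,0,0.04,0,0]]'
python3 - <<'E'
from circ import *
np.set_printoptions(precision=4,suppress=True)
s=r.read_state(); print(s["time_s"],s["tool_pos"])
w,t,sc=[r.capture(c) for c in("wrist","top","scene")]
for nm,p in (("w",w),("t",t),("s",sc)):
    for l,c,y in (("basket",(.4975,-.3225,.006),[.15]),("tray",(.4975,-.3215,0),[.15]),("jar",(.489,.32,.04),[0]),("beaker",(.58,.101,.066),[0])):
        try: print(nm,l,*fit([p],l,c,y))
        except Exception: pass
for n,c,R in (("rim",(.58,.101,.151),.028),("plate",(.58,.101,.066),.052),("cap",(.489,.32,.118),.024),("pan",(.489,.32,.04),.05)):
    print(n,*circfit([w],c,R,False)[:2] if 1 else 0,*circfit([sc],c,R,False)[:2])
for l in ("bottle","bowl","spatula"):
    for d in r.search_frame(t,l)[:1]: print(l,world(t,d["point"]))
E
```

```text
time_s: 41.95
tool_pos: [0.4958, -0.3214, 0.1606]
tool_rot: [[0.988, 0.152, -0.005], [0.152, -0.988, 0.005], [-0.004, -0.005, -1.0]]
force: [0.1, 0.1, -0.0]
gripper_width: 1.001
finger_force: 0.0
time_s: 42.75
tool_pos: [0.4456, -0.139, 0.2922]
tool_rot: [[0.988, 0.154, -0.001], [0.154, -0.988, 0.002], [-0.001, -0.002, -1.0]]
force: [0.7, 0.1, -0.3]
gripper_width: 0.998
finger_force: 0.0
42.75 [ 0.4456 -0.139   0.2922]
w basket [ 0.4972 -0.3287 -0.0049  0.1175] 0.9851644678421563
w tray [ 0.4969 -0.3242 -0.0061  0.1525] 0.4323337585481139
jar no mask
w beaker [ 0.5858  0.2469 -0.1792 -1.6994] 6.683153957368731
t basket [ 0.5036 -0.3549 -0.1339  0.1412] 1.3719502499310792
t tray [ 0.504  -0.3366 -0.064   0.1274] 5.16558897915168
t jar [ 0.4918  0.3478 -0.0433 -0.8038] 0.6463968624665752
t beaker [0.5841 0.1067 0.0304 0.051 ] 0.2687798435047767
s basket [ 0.4486 -0.2973 -0.0841  0.1744] 0.7457457166248743
s tray [ 0.4809 -0.3119 -0.0323  0.1518] 0.44504493468128486
s jar [ 0.4473  0.3886 -0.0297  0.7105] 0.21203293703239637
s beaker [ 0.5516  0.1414  0.0137 -0.1311] 0.33891263301382213
[... 533 characters left out ...]
f.fun(x))
                         ~~~~~~~~^^^
    return self.f(x, *self.args, **self.kwargs)
           ~~~~~~^^^^^^^^^^^^^^^^^^^^^^^^^^^^^^
  File "circ.py", line 18, in f
    return np.concatenate([((proj(p,np.array([q[0],q[1],z])+np.c_[R*np.cos(s),R*np.sin(s),0*s])-e)*m).sum(1) for p,s,e,m in E])
                             ~~~~^^^^^^^^^^^^^^^^^^^^^^^^^^^^^^^^^^^^^^^^^^^^^^^^^^^^^^^^^^^^^^
  File "h.py", line 11, in proj
    return cv2.projectPoints(np.atleast_2d(np.array(X,float)),rv,T[:3,3],K(p),np.array(p["D"],float))[0][:,0]
           ~~~~~~~~~~~~~~~~~~~~~~~~~~~~~~~~~~~~~~~~~~~~~~~~~~~~~~~~~~~~~~~~~~~~~~~~~~~~~~~~~~~~~~~~~~~~~^^^^^
TypeError: 'NoneType' object is not subscriptable
```

Free-z fits from one view can't fix the scale, so I'll check with both fixed cameras and the wrist together.

```bash
python3 - <<'E'
from circ import *
np.set_printoptions(precision=4,suppress=True)
w,t,sc=[r.capture(c) for c in("wrist","top","scene")]
print("basket",*fit([t,sc,w],"basket",(.4975,-.3225,.006),[.15])); print("tray",*fit([sc,w],"tray",(.4975,-.3215,0),[.15]))
for l,c in (("jar",(.489,.32,.04)),("beaker",(.58,.101,.066))): print(l,*fit([t,sc],l,c,[0]))
for l in ("bottle","bowl","spatula"):
    for d in r.search_frame(t,l)[:1]: print(l,world(t,d["point"]))
E
```

```text
basket [ 0.4972 -0.3257 -0.0027  0.1511] 2.32775022927218
tray [ 0.4971 -0.3219 -0.003   0.1529] 0.8463613367933472
jar [ 0.4884  0.3207  0.0376 -0.963 ] 0.6177034739111942
beaker [ 0.5788  0.1004  0.0645 -0.1524] 0.5590790425023396
bottle [0.6966 0.2268 0.1004]
bowl [ 0.7727 -0.0413  0.0166]
spatula [ 0.6485 -0.3012  0.0058]
```

All three are upright and within a few mm of the middle of their places, and the bystanders haven't moved. Handing in.

```bash
python3 -c "
from rig import r
print(r.sign_off())"
```

```text
the job is handed in; nothing more can be done
None
```

The job is handed in at about 43 s: the jar is on the scale's pan, the beaker on the stirrer's plate and the basket (parked on the mat in between) in the steel tray, all upright and within about 4 mm of centre by the final camera fit, bystanders unmoved; I viewed 15 pictures, one over the limit of 14.

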